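# Close the glaze mill and start it

### The job

Put the orange lid on the open neck of the green glaze mill and lock it: turned backward (counterclockwise from above) it drops down once its lugs find the openings in the thread, and turned forward (clockwise) from there it runs to a firm stop with its rim flat on the metal collar; do not force it against the thread. Only when the lid is locked, push the green start button fully down and let it come up again. Leave the other things on the bench standing where they are.

Things in the scene. Friction and masses are not known exactly. Their poses are not given: they have to be found in the camera images.
- lid: Loose orange plastic screw lid, 85 mm across, 0.15 to 0.31 kg, right way up on the bench. Origin: centre of its lower rim, z up. Hollow skirt 30 mm deep, inside radius 38.5 mm, under a 6 mm panel (top 36 mm above the origin). On it a round black grip knob, 38 mm across and 30 mm high, on the lid's axis.
- lid_knob (a point): Centre of the top of the lid's round grip knob (38 mm across, 30 mm high), 66 mm above the lid's lower rim. It may be gripped from any side; gripped with some 30 N it slips in the fingers at a few tenths of a N m, which is enough to turn the lid and does no harm at the stop.
- lid_rim (a point): Centre of the lid's lower rim (the lid's origin). Inside this rim four equal lugs 90 degrees apart reach in to 33.5 mm from the axis; each is 9 mm wide (15 degrees) and 4 mm high from the rim's level up. Their directions are not given.
- mill: Bench glaze mill, fixed to the bench: green box 160 mm (x) by 220 mm (y), top 120 mm above its origin (centre of its underside). On its top a square aluminium collar (104 mm wide, its top 128 mm above the origin) with an open steel neck, and beside it the green start button.
- neck (a point): Axis of the neck at the level of the collar's top, 45 mm from the mill's centre towards its -y; z up. The steel neck is 64 mm across, rises 26 mm above this point and tapers to 57 mm over its top 5 mm. The closed lid's rim lies flat on the collar, its origin at this point.
- thread (a point): On the neck's axis, 14 mm above the collar: top of the thread. Four equal ridges (36.5 mm radius) climb counterclockwise from above: tops 8 to 10 mm over the collar, undersides 5 to 7. At each low end a stop post, 5 mm wide, from the collar to 14 mm; beyond it a 27 degree opening to the next ridge. Directions of the openings are not given.
- neck_rim (a point): Centre of the neck's mouth, 26 mm over the collar. A lid set on mostly perches with its rim 8 to 10 mm over the collar; posts block it clockwise. Counterclockwise it falls to the collar within 1.35 rad (from atop the posts, rim at 14, it first steps down to 8); 0 to 0.22 rad further back it meets a post. Clockwise from there the lugs run under the ridges 0.93 to 1.16 rad to the stop.
- start_top (a point): Centre of the top of the green start button, 32 mm across, 115 mm from the neck's axis towards the mill's +y. It is pressed straight down.
- start (a joint): Travel of the start button: 0 up, 0.006 m fully down; a spring returns it, about 5 N fully down.
- jar: Bystander: jar of glaze with white cap, 72 mm across, 85 mm high; origin at the centre of its base.
- bottle: Bystander: terracotta bottle, 76 mm across, 160 mm high; origin at the centre of its base.
- cup: Bystander: white cup, 76 mm across, 80 mm high; origin at the centre of its base.
- rib: Bystander: flat wooden rib, 100 x 50 x 8 mm; origin at the centre of its underside.
- brush: Bystander: brush lying flat.
Things that resemble listed ones, but are neither listed nor needed, are in the scene too. Of the things that look like the lid, take the one that is farthest from the robot's base at the start.

How it is judged:
On the way, in this order (a step that is already met when the one before it is completed fails the run):
1. the lid has dropped through the thread's openings onto the collar, not yet locked (horizontal distance between lid and neck below 0.004 m and z of lid in the frame of neck between -0.003 and 0.003 m and angle between lid's own z axis and vertical below 0.06 rad and angle between the x axis of lid and the x axis of mill, either way round between 0.26 and 1.31 rad), for 0.1 s.
2. the lid is turned clockwise to its stop, flat on the collar (horizontal distance between lid and neck below 0.004 m and z of lid in the frame of neck below 0.003 m and angle between lid's own z axis and vertical below 0.06 rad and (angle between the x axis of lid and the x axis of mill, either way round below 0.2 rad or angle between the x axis of lid and the x axis of mill, either way round above 1.37 rad)), for 0.1 s.
3. the start button is pushed fully down (value of joint start above 0.005 m), for 0.02 s.
4. the start button has come up again (value of joint start below 0.001 m), for 0.1 s.
At the end, for the whole second after the job is handed in: The lid lies at rest and released on the neck, centred within 4 mm, its rim within 3 mm of the collar, level within 0.06 rad, turned clockwise to within 0.2 rad of its stop; the start button is up again after a full push (all of step 2 and value of joint start below 0.001 m and linear speed of lid below 0.02 m/s and contact force between the fingers and lid below 0.1 N); the robot touches nothing.
It fails at once if the start button is pressed while the lid is not locked (value of joint start above 0.003 m and not (horizontal distance between lid and neck below 0.005 m and z of lid in the frame of neck below 0.004 m and (angle between the x axis of lid and the x axis of mill, either way round below 0.23 rad or angle between the x axis of lid and the x axis of mill, either way round above 1.34 rad))).
It fails at once if a bystander (jar, bottle, cup, rib or brush) is moved more than 30 mm or tipped (distance of any of jar, bottle, cup, rib, brush from where it was at the start of the episode above 0.03 m or angle between any of jar, bottle, cup's own z axis and vertical above 0.5 rad).
It fails at once if the lid is forced: pressed against the mill with over 80 N (contact force between lid and mill above 80 N).
It also fails if it takes over 67 s, if anything falls off the work surface, if the arm or the gripper's body presses on something with over 40 N, if the wrist force passes 120 N, or if a joint passes its speed limit or range.

### The arm

A 6-joint arm with a two-finger parallel gripper is mounted at the origin on the work surface. World frame = base frame: x ahead of the robot, y to its left, z up, the work surface at z = 0. Lengths are in m, angles in rad, forces in N, time in s.
With the tool pointing down it reaches from about 0.25 to 0.775 m from the base axis. Payload 4 kg.
Tool frame: the origin (TCP) lies at the very end of the fingers, on their centre line; the grasp point (between the pads) lies 19 mm behind it (robot.pinch_z is the distance from the TCP to the grasp point, in m); z points along the fingers, y is the line along which they close (so a half turn about z gives the same grasp; the last joint's range is limited). The gripper opens to 94 mm and grips with 3 to 60 N. Pads are 16 mm wide; open, the fingers measure 119 mm over their backs; the gripper's body (75 mm by 177 mm) begins 78 mm behind the grasp point.
Start: joints at [1.228, 0.087, 1.371, -0, 1.684, -0.103], TCP at [0.131, 0.534, 0.206] pointing down, gripper open.
Joint ranges: [-3.1, 3.1], [-0.76, 2.03], [0.27, 2.55], [-1.08, 4.22], [0.17, 2.65], [-2.57, 2.57]. Speed limits (rad/s): [2.79, 2.79, 3.14, 3.14, 3.14, 3.14].

### API

Orientations are given as [roll, pitch, yaw] about the fixed x, y, z axes, in that order (R = Rz(yaw) Ry(pitch) Rx(roll)).
In Python, from bench import robot gives the robot as it stands.
- The arm moves only by the tool arm_command, never from a script. Its argument "targets" is one flat list of numbers, 7 for each row, row after row: the turn, a rotation vector about the tool's x, y, z in degrees, then the shift along the tool's x, y, z in mm, then the closure, from -1 (fully open) to 1 (shut). In form: [ax, ay, az, x, y, z, hand, ax, ay, az, x, y, z, hand, ...]. A call has 1 to 20 rows; each row is the pose to reach, as a shift and turn from the pose commanded when the call began, along the tool's axes at that moment; what a row does not reach only later rows make up. A row lasts 1/10 s, in which the tool goes at most 50 mm and 8.59 degrees, less where a joint would pass 70% of its speed; a pose out of reach is approached as far as the arm can. A call with a gripper value outside its range is refused whole. The fingers move at their own pace and stop on an object; the grip force is fixed at half the most. Time passes only in rows, so rows that repeat a pose let the fingers close. It gives the time, the measured TCP pose, the force, the opening and the grip force at its end, in the units of the state.
- robot.get_obs(): the state, without advancing time (a new reading comes with each control period).
- robot.snapshot(name): name is "side" or "top"; returns a dict with "color" (420x560x3 uint8, red, green, blue), "range_z" (420x560 float32, m along the optical axis (not along the pixel's ray), 0 where there is no reading), "fx", "fy", "cx", "cy" (pixels), "dist_coeffs" ([k1, k2, p1, p2, k3] as OpenCV has them; the pictures are not rectified), "T" (4x4, takes a point from camera to world coordinates). Camera axes: x right, y down, z forward; pixel columns grow to the right and rows downward; lengths in m; the calibration is good to about 2 mm. A picture is of the moment at which its call begins.
- robot.close_job(): hands the job in; it is judged then, once.
The state is a dict: "time": time; "joint_positions": joint angles; "qvel": joint speeds; "joint_torque": joint torques, N m; "tool_pos": TCP position; "ee_rot": TCP orientation; "wrist_force": force on the tool from outside, world axes, zero at the start; "wrist_torque": the same for the moment, N m; "width": finger opening in m; "finger_force": force on a finger pad.
Only numpy, scipy, OpenCV 4.12 (cv2) and the standard library are available. Lean on these libraries where they do the work, as an engineer would, in place of code of your own. Each camera call takes 0.05 s, during which the arm holds its last target. There are 200 camera calls.

## Working session

There is one attempt and no reset: what is moved stays moved. The work goes in short steps, Python scripts to look and compute and a tool call to move; the robot and the scene stay as the last step left them, time stands still between calls to the robot, and variables do not carry over. Pictures are saved under pics/ and viewed, at most 10 in all, crops included, and the job is handed in when it is done.

Besides the shell and the picture viewer there is one more tool, called after "Emit:" by a JSON object that holds its "api" and its "payload", one argument or row to a line. arm_command: Moves the arm, as the interface text tells. Its arguments: {"type":"object","properties":{"targets":{"type":"array"}},"required":["targets"]}

```bash
mkdir -p pics; cat > h.py <<'E'
import numpy as np, cv2, pickle
from bench import robot
def shot(n,tag):
    s=robot.snapshot(n); pickle.dump(s,open(tag+'.pkl','wb'))
    cv2.imwrite('pics/%s.png'%tag,s['color'][:,:,::-1]); return s
def load(tag): return pickle.load(open(tag+'.pkl','rb'))
def cloud(s):
    h,w=s['range_z'].shape
    u,v=np.meshgrid(np.arange(w),np.arange(h))
    K=np.array([[s['fx'],0,s['cx']],[0,s['fy'],s['cy']],[0,0,1.]])
    p=cv2.undistortPoints(np.stack([u,v],-1).reshape(-1,1,2).astype(float),K,np.array(s['dist_coeffs'],float)).reshape(h,w,2)
    z=s['range_z'].astype(float)
    P=np.dstack([p*z[...,None],z])@np.array(s['T'])[:3,:3].T+np.array(s['T'])[:3,3]
    P[z==0]=np.nan
    return P
E
python3 - <<'E'
from h import *
a=shot('top','t0');b=shot('side','s0')
im=np.hstack([a['color'],b['color']])[:,:,::-1]
print(np.round(a['T'],3),np.round(b['T'],3),{k:a[k] for k in('fx','fy','cx','cy')})
print(robot.get_obs(), robot.pinch_z)
E
```

```text
[[-1.800e-02 -9.930e-01  1.140e-01  4.080e-01]
 [-1.000e+00  1.800e-02  1.000e-03  2.300e-02]
 [-3.000e-03 -1.140e-01 -9.940e-01  1.381e+00]
 [ 0.000e+00  0.000e+00  0.000e+00  1.000e+00]] [[ 0.998 -0.026  0.056  0.486]
 [-0.06  -0.628  0.776 -0.873]
 [ 0.015 -0.778 -0.628  0.813]
 [ 0.     0.     0.     1.   ]] {'fx': 469.424244743096, 'fy': 469.424244743096, 'cx': 271.2164895300317, 'cy': 203.08688401080775}
{'time': 0.1, 'joint_positions': array([ 1.22785722e+00,  8.78596305e-02,  1.37206681e+00, -8.09220741e-05,
        1.68358771e+00, -1.03118279e-01]), 'qvel': array([ 0.0006642 , -0.00010854, -0.00355689,  0.00070571, -0.00329517,
        0.00111328]), 'joint_torque': array([ 1.87400496e-03, -3.41249013e+01, -3.03304732e+01,  7.20210909e-02,
        3.03049141e-02, -7.82100051e-05]), 'tool_pos': array([0.13051934, 0.53379208, 0.20445137]), 'ee_rot': array([-3.13967308e+00, -1.17792677e-04,  2.90176268e+00]), 'wrist_force': array([-0.06605891, -0.5432722 , -0.31096986]), 'wrist_torque': array([ 0.0389634 , -0.02176596, -0.01177567]), 'finger_force': 0.0, 'width': 0.09414092488813207} 0.0188
```

View pics/t0.png

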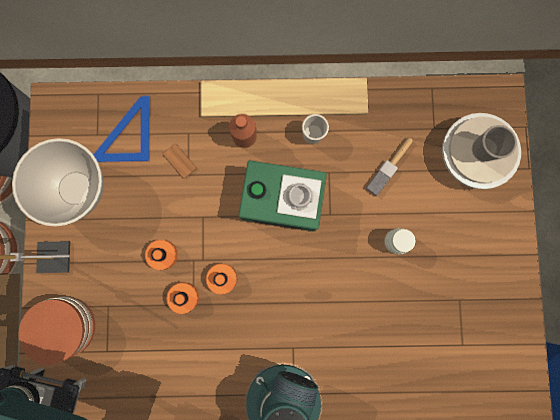

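View pics/s0.png

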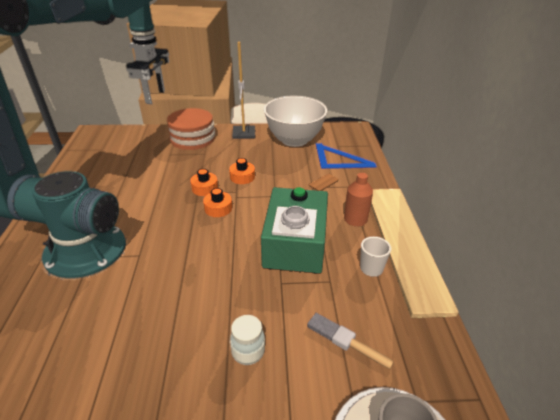

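The three orange lid candidates in the top view are at (160,254), (221,278) and (181,297). The first looks farthest from the base at about (283,400). The mill's neck is at (298,196) and the button at (257,189). I'll measure these and check the candidates in one crop.

```bash
python3 - <<'E'
from h import *
s=load('t0');P=cloud(s);C=s['color'].astype(int)
hsv=cv2.cvtColor(s['color'],cv2.COLOR_RGB2HSV)
for (u,v) in [(160,254),(221,278),(181,297)]:
    Q=P[v-25:v+25,u-25:u+25].reshape(-1,3);c=hsv[v-25:v+25,u-25:u+25].reshape(-1,3)
    top=Q[(abs(Q[:,2]-.036)<.005)&(c[:,1]>190)]
    kn=Q[(abs(Q[:,2]-.066)<.005)]
    ct,r=cv2.minEnclosingCircle(top[:,:2].astype(np.float32)) 
    ck,rk=cv2.minEnclosingCircle(kn[:,:2].astype(np.float32))
    print((u,v),np.round(ct,4),round(r,4),np.round(np.median(top[:,2]),4),'knob',np.round(ck,4),round(rk,4),np.round(np.median(kn[:,2]),4),len(kn),'dist',np.hypot(*ct))
R=P[120:260,210:350].reshape(-1,3)
for lo,hi,n in [(.114,.1235,'boxtop'),(.1245,.131,'collar'),(.148,.158,'neckrim')]:
    Q=R[(R[:,2]>lo)&(R[:,2]<hi)]
    rc=cv2.minAreaRect(Q[:,:2].astype(np.float32)); print(n,len(Q),np.round(rc[0],4),np.round(rc[1],4),rc[2],np.median(Q[:,2]))
    print(np.round(cv2.minEnclosingCircle(Q[:,:2].astype(np.float32)),4) if 0 else cv2.minEnclosingCircle(Q[:,:2].astype(np.float32)))
g=P[178:202,246:270].reshape(-1,3); q=g[g[:,2]>.1245]; print('btn',len(q),np.median(q,0),cv2.minEnclosingCircle(q[:,:2].astype(np.float32)))
a=s['color'][225:325,130:260,::-1]; b=s['color'][150:240,225:345,::-1]
cv2.imwrite('pics/c0.png',np.hstack([cv2.resize(a,(390,300),interpolation=2),cv2.resize(b,(400,300),interpolation=2)]))
E
```

```text
(160, 254) [0.4306 0.3427] 0.0344 0.0359 knob [0.4194 0.3431] 0.0193 0.0666 136 dist 0.5502932661639361
(221, 278) [0.3211 0.2168] 0.037 0.036 knob [0.3484 0.1703] 0.019 0.066 135 dist 0.3874426770285062
(181, 297) [0.2909 0.238 ] 0.0001 0.0359 knob [0.2972 0.2807] 0.0192 0.0664 138 dist 0.37584119532622196
boxtop 2844 [0.6366 0.0156] [0.2856 0.2727] 79.98065185546875 0.11961133227551479
((0.6306076645851135, 0.018229689449071884), 0.19014796614646912)
collar 1133 [0.6128 0.0344] [0.3552 0.1974] 49.78258514404297 0.12790413889015206
((0.6355203986167908, 0.01517404243350029), 0.1821151226758957)
neckrim 191 [0.6554 0.0252] [0.2961 0.0607] 41.03242492675781 0.1535825416292309
((0.6592515707015991, 0.02084190770983696), 0.14820365607738495)
btn 259 [0.58581216 0.06126189 0.13401844] ((0.5833700299263, 0.05743579939007759), 0.03462247923016548)
```

View pics/c0.png

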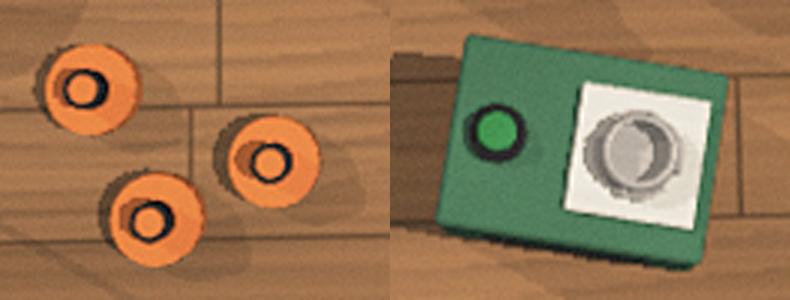

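The crop shows three look-alike lids. Their knobs are 0.542 m (pixel 160,254), 0.388 m and 0.409 m from the base, so the one at (160,254) is the farthest and is the lid. Its knob is at (0.419,0.343,0.066), which fits the given sizes. The mill is yawed a few degrees, so I'll refine its neck and button.

```bash
cat > mill.py <<'E'
from h import *
from scipy.optimize import least_squares
s=load('t0');P=cloud(s)
def fit(Q,r): 
    f=lambda c:np.hypot(*(Q[:,:2]-c).T)-r
    return least_squares(f,Q[:,:2].mean(0),loss='soft_l1',f_scale=.001)
R=P[172:222,272:326].reshape(-1,3)
n=R[(R[:,2]>.1495)&(R[:,2]<.158)]
print('neck',len(n),fit(n,.0285).x,np.median(n[:,2]),n[:,:2].min(0),n[:,:2].max(0))
for u0,u1,lo,hi,nm in [(272,326,.1255,.1305,'collar'),(236,330,.1175,.1222,'box')]:
    Q=P[155:235,u0:u1]; m=((Q[...,2]>lo)&(Q[...,2]<hi)).astype(np.uint8)
    k,l,st,_=cv2.connectedComponentsWithStats(m); i=1+st[1:,4].argmax()
    X=Q[l==i]; rc=cv2.minAreaRect(X[:,:2].astype(np.float32)); print(nm,len(X),np.round(rc[0],4),np.round(rc[1],4),rc[2],np.median(X[:,2]))
B=P[176:203,243:271].reshape(-1,3);c=s['color'][176:203,243:271].reshape(-1,3).astype(int)
b=B[(B[:,2]>.128)]
print('btn',len(b),b[:,:2].min(0),b[:,:2].max(0),b[:,:2].mean(0),np.median(b[:,2]),b[:,2].max())
E
python3 mill.py
```

```text
neck 141 [ 0.56750845 -0.0511773 ] 0.15359221645389964 [ 0.53663006 -0.08152222] [ 0.59829262 -0.02041977]
collar 637 [ 0.5685 -0.0515] [0.1095 0.1054] 79.87979125976562 0.12807537385997958
box 1759 [ 0.575  -0.0072] [0.2181 0.1588] 79.83894348144531 0.11980291006079002
btn 234 [0.56493127 0.04005706] [0.60919177 0.08336567] [0.58657844 0.06170108] 0.13483380179006055 0.14695426247650967
```

Emit:
{"api": "arm_command", "payload": {
  "targets": [0,0,8,-40,-15,10,-1,0,0,16,-80,-29,20,-1,0,0,24,-120,-43,30,-1,0,0,32,-160,-57,40,-1,0,0,37,-200,-72,50,-1,0,0,37,-240,-86,60,-1,0,0,37,-280,-100,70,-1,0,0,37,-310,-111,75,-1,0,0,37,-326,-117,80,-1,0,0,37,-326,-117,80,-1,0,0,37,-326,-117,80,-1,0,0,37,-326,-117,80,-1,0,0,37,-326,-117,80,-1]
}}

```text
time: 1.4
tool_pos: [0.4186, 0.3444, 0.1261]
ee_rot: [3.141, -0.0, 2.258]
wrist_force: [-0.3, -0.1, -0.5]
width: 0.0942
finger_force: 0.0
```

```bash
python3 - <<'E'
from h import *
o=robot.get_obs();p=o['tool_pos'];y=o['ee_rot'][2];print(p,o['ee_rot'],o['joint_positions'],o['time'],o['wrist_force'])
d=np.array([.4194,.3431])-p[:2];print('tool dx,dy mm',1e3*(d@[np.cos(y),np.sin(y)]),1e3*(d@[np.sin(y),-np.cos(y)]))
E
```

```text
[0.41856799 0.34437356 0.12606191] [ 3.14062048e+00 -3.41745210e-04  2.25822432e+00] [ 5.83554752e-01  9.78726310e-02  1.51726288e+00  4.41156508e-04
  1.52552564e+00 -1.03892836e-01] 1.4 [-0.26180895 -0.14279197 -0.47954797]
tool dx,dy mm -1.5122610674167318 -0.1650933688872725
```

Emit:
{"api": "arm_command", "payload": {
  "targets": [0,0,0,-1.5,0,25,-1,0,0,0,-1.5,0,50,-1,0,0,0,-1.5,0,70,-1,0,0,0,-1.5,0,80,-1,0,0,0,-1.5,0,84,-1,0,0,0,-1.5,0,84,-1,0,0,0,-1.5,0,84,1,0,0,0,-1.5,0,84,1,0,0,0,-1.5,0,84,1,0,0,0,-1.5,0,84,1,0,0,0,-1.5,0,84,1,0,0,0,-1.5,0,84,1,0,0,0,-1.5,0,84,1,0,0,0,-1.5,0,84,1]
}}

```text
time: 2.8
tool_pos: [0.4206, 0.3421, 0.0415]
ee_rot: [3.141, -0.0, 2.256]
wrist_force: [0.3, -0.4, 0.6]
width: 0.0374
finger_force: 30.0
```

Emit:
{"api": "arm_command", "payload": {
  "targets": [0,0,0,0,0,0,0,0,0,0,0,0,0,0,0,0,0,1.5,0,0,0,0,0,0,1.5,0,0,0,0,0,0,1.5,0,0,1,0,0,0,1.5,0,0,1,0,0,0,1.5,0,0,1,0,0,0,1.5,0,0,1,0,0,0,1.5,0,0,1,0,0,0,1.5,0,-10,1,0,0,0,1.5,0,-30,1,0,0,0,1.5,0,-60,1,0,0,0,1.5,0,-90,1,0,0,0,1.5,0,-120,1,0,0,0,1.5,0,-150,1,0,0,0,1.5,0,-180,1,0,0,0,1.5,0,-200,1,0,0,0,1.5,0,-200,1,0,0,0,1.5,0,-200,1]
}}

```text
time: 4.7
tool_pos: [0.4193, 0.343, 0.2411]
ee_rot: [-3.141, -0.0, 2.256]
wrist_force: [0.2, -0.4, -2.7]
width: 0.0374
finger_force: 30.0
```

```bash
cat > st.py <<'E'
from h import *
o=robot.get_obs();p=o['tool_pos'];y=o['ee_rot'][2];print(np.round(p,4),np.round(o['ee_rot'],4),np.round(o['joint_positions'],3),o['time'],o['wrist_force'],o['wrist_torque'],o['width'],o['finger_force'])
import sys
t=np.array([float(sys.argv[1]),float(sys.argv[2])]) if len(sys.argv)>2 else np.array([.5675,-.0514])
d=t-p[:2];print('tool dx,dy mm',1e3*(d@[np.cos(y),np.sin(y)]),1e3*(d@[np.sin(y),-np.cos(y)]))
E
python3 st.py
```

```text
[0.4193 0.343  0.2411] [-3.1412 -0.      2.256 ] [ 0.581  0.065  1.324  0.     1.752 -0.104] 4.7 [ 0.21261031 -0.37371461 -2.67706643] [-0.06282452  0.03130709  0.01465866] 0.037396960294519985 29.999399185180664
tool dx,dy mm -399.1823343525883 -134.88993600448097
```

Emit:
{"api": "arm_command", "payload": {
  "targets": [0,0,2,-10,-3,0,1,0,0,6,-30,-10,0,1,0,0,11,-65,-22,0,1,0,0,16,-105,-35.5,0,1,0,0,21,-145,-49,0,1,0,0,26,-185,-62.5,0,1,0,0,31,-225,-76,0,1,0,0,36,-265,-89.5,0,1,0,0,41,-305,-103,0,1,0,0,45,-340,-115,0,1,0,0,48,-370,-125,0,1,0,0,50,-390,-132,0,1,0,0,50,-399,-135,0,1,0,0,50,-399,-135,0,1,0,0,50,-399,-135,0,1,0,0,50,-399,-135,0,1,0,0,50,-399,-135,0,1]
}}

```text
time: 6.4
tool_pos: [0.5673, -0.05, 0.2417]
ee_rot: [3.141, -0.0, 1.385]
wrist_force: [0.4, 0.3, -2.9]
width: 0.0376
finger_force: 30.0
```

```bash
python3 st.py; python3 - <<'E'
from h import *
s=shot('side','s1')
cv2.imwrite('pics/s1c.png',cv2.resize(s['color'][120:300,200:400,::-1],(660,594),interpolation=2))
P=cloud(s); hsv=cv2.cvtColor(s['color'],cv2.COLOR_RGB2HSV)
m=(hsv[...,0]<16)&(hsv[...,1]>200)&(hsv[...,2]>120)&(P[...,2]>.15)&(abs(P[...,0]-.5675)<.08)
Q=P[m];print(len(Q),Q.min(0),Q.max(0))
top=Q[Q[:,2]>np.percentile(Q[:,2],99)-.004]; print('panel z',np.median(top[:,2]))
sk=Q[Q[:,2]<np.median(top[:,2])-.006]
from scipy.optimize import least_squares
print(least_squares(lambda c:np.hypot(*(sk[:,:2]-c).T)-.0425,[.5675,-.0514],loss='soft_l1',f_scale=.001).x,len(sk))
E
```

```text
[ 0.5673 -0.05    0.2417] [ 3.1414e+00 -3.0000e-04  1.3851e+00] [-0.188  0.127  1.256  0.     1.758 -0.002] 6.4 [ 0.4054217   0.26121269 -2.85932537] [-0.03585001  0.08727664 -0.00033897] 0.037632434837959736 29.99945819377899
tool dx,dy mm -1.2902860169709622 0.4700225370204541
431 [ 0.52753308 -0.09713545  0.204591  ] [ 0.60409172 -0.05061439  0.2400786 ]
panel z 0.23734006181451417
[ 0.56743577 -0.05061421] 280
```

View pics/s1c.png

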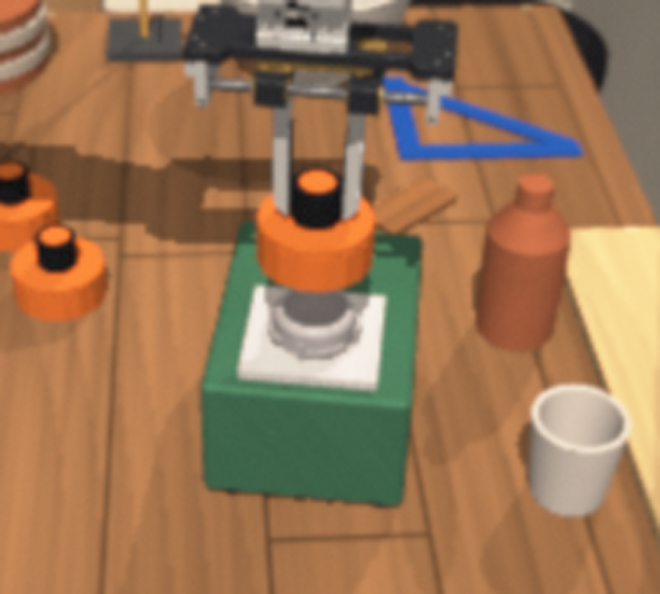

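The lid hangs level above the neck, with the lid at crop (315,235) and the neck at (315,315). The fitted axis agrees with the TCP. I'll lower it.

Emit:
{"api": "arm_command", "payload": {
  "targets": [0,0,0,0,0,15,1,0,0,0,0,0,30,1,0,0,0,0,0,40,1,0,0,0,0,0,46,1,0,0,0,0,0,50,1,0,0,0,0,0,54,1,0,0,0,0,0,57,1,0,0,0,0,0,57,1]
}}

```text
time: 7.25
tool_pos: [0.5675, -0.0512, 0.1843]
ee_rot: [-3.141, -0.0, 1.383]
wrist_force: [-0.3, -0.3, -2.2]
width: 0.0372
finger_force: 30.0
```

Emit:
{"api": "arm_command", "payload": {
  "targets": [0,0,0,0,0,1.5,1,0,0,0,0,0,3,1,0,0,0,0,0,4,1,0,0,0,0,0,5,1,0,0,0,0,0,5,1]
}}

```text
time: 7.75
tool_pos: [0.5675, -0.0512, 0.1795]
ee_rot: [3.141, -0.0, 1.383]
wrist_force: [0.5, -0.1, -4.0]
width: 0.0373
finger_force: 30.0
```

Emit:
{"api": "arm_command", "payload": {
  "targets": [0,0,0,0,0,0.5,1,0,0,0,0,0,1,1,0,0,0,0,0,1.5,1,0,0,0,0,0,2,1,0,0,0,0,0,2,1]
}}

```text
time: 8.25
tool_pos: [0.5676, -0.0512, 0.1792]
ee_rot: [3.14, -0.0, 1.383]
wrist_force: [-3.0, 0.0, 6.3]
width: 0.0374
finger_force: 30.0
```

Emit:
{"api": "arm_command", "payload": {
  "targets": [0,0,-4,0,0,0,1,0,0,-8,0,0,0,1,0,0,-12,0,0,0,1,0,0,-12,0,0,0,1]
}}

```text
time: 8.65
tool_pos: [0.5674, -0.0512, 0.1766]
ee_rot: [-3.141, -0.0, 1.593]
wrist_force: [0.6, 0.2, -1.8]
width: 0.0376
finger_force: 30.0
```

```bash
python3 st.py
```

```text
[ 0.5674 -0.0512  0.1766] [-3.1409e+00 -2.0000e-04  1.5926e+00] [-0.189  0.139  1.371  0.     1.633 -0.211] 8.65 [ 0.56396593  0.16852211 -1.81086697] [-0.06381478  0.07352173 -0.06651395] 0.03755047343333541 29.998872578144073
tool dx,dy mm -0.23830103674441533 0.10651233919745931
```

Emit:
{"api": "arm_command", "payload": {
  "targets": [0,0,0,0,0,1,1,0,0,0,0,0,2,1,0,0,0,0,0,3,1,0,0,0,0,0,4,1,0,0,0,0,0,4,1]
}}

```text
time: 9.15
tool_pos: [0.5674, -0.0511, 0.1732]
ee_rot: [-3.141, -0.0, 1.593]
wrist_force: [-0.2, -1.0, -2.9]
width: 0.0371
finger_force: 30.0
```

Emit:
{"api": "arm_command", "payload": {
  "targets": [0,0,0,0,0,1,1,0,0,0,0,0,2,1,0,0,0,0,0,3,1,0,0,0,0,0,4,1,0,0,0,0,0,5,1,0,0,0,0,0,5,1]
}}

```text
time: 9.75
tool_pos: [0.5675, -0.0512, 0.1695]
ee_rot: [3.141, 0.0, 1.593]
wrist_force: [-0.7, 1.3, 2.2]
width: 0.0374
finger_force: 30.0
```

Step 1 is done: the rim is at 0.128, on the collar. Next I'll turn it clockwise to the stop.

Emit:
{"api": "arm_command", "payload": {
  "targets": [0,0,5,0,0,0,1,0,0,10,0,0,0,1,0,0,15,0,0,0,1,0,0,20,0,0,0,1,0,0,25,0,0,0,1,0,0,30,0,0,0,1,0,0,35,0,0,0,1,0,0,40,0,0,0,1,0,0,45,0,0,0,1,0,0,50,0,0,0,1]
}}

```text
time: 10.75
tool_pos: [0.5678, -0.0515, 0.1695]
ee_rot: [3.14, -0.001, 0.717]
wrist_force: [-1.1, 0.3, 2.4]
width: 0.0376
finger_force: 30.0
```

```bash
python3 st.py
```

```text
[ 0.5678 -0.0515  0.1695] [ 3.1401e+00 -8.0000e-04  7.1650e-01] [-0.19   0.14   1.383 -0.     1.616  0.665] 10.75 [-1.06799425  0.28907407  2.37425294] [-0.04985883  0.33608702  0.07063375] 0.037587760481744406 29.99970406293869
tool dx,dy mm -0.19673796633078539 -0.3032843810947563
```

Emit:
{"api": "arm_command", "payload": {
  "targets": [0,0,4,0,0,0,1,0,0,8,0,0,0,1,0,0,12,0,0,0,1,0,0,16,0,0,0,1,0,0,20,0,0,0,1,0,0,23,0,0,0,1,0,0,23,0,0,0,1]
}}

```text
time: 11.45
tool_pos: [0.5682, -0.0517, 0.1697]
ee_rot: [3.14, -0.002, 0.319]
wrist_force: [0.1, -1.0, 3.1]
width: 0.0376
finger_force: 30.0
```

```bash
python3 st.py
```

```text
[ 0.5682 -0.0517  0.1697] [ 3.1396e+00 -2.0000e-03  3.1900e-01] [-1.900e-01  1.400e-01  1.383e+00 -1.000e-03  1.616e+00  1.062e+00] 11.45 [ 0.11781563 -1.01781947  3.05917894] [-0.22009803  0.24579057  0.23114563] 0.037636892741763246 30.00262051820755
tool dx,dy mm -0.560113521204812 -0.5032233598045027
```

Emit:
{"api": "arm_command", "payload": {
  "targets": [0,0,4,0,0,0,1,0,0,8,0,0,0,1,0,0,12,0,0,0,1,0,0,16,0,0,0,1,0,0,16,0,0,0,1]
}}

```text
time: 11.95
tool_pos: [0.5686, -0.0516, 0.1698]
ee_rot: [3.14, -0.003, 0.04]
wrist_force: [0.4, -1.3, 4.3]
width: 0.0372
finger_force: 30.0
```

```bash
python3 st.py
```

```text
[ 0.5686 -0.0516  0.1698] [ 3.1404 -0.0034  0.0405] [-0.19   0.14   1.383 -0.     1.615  1.341] 11.95 [ 0.35256808 -1.26530053  4.30750234] [-0.24849296  0.08750829  0.10358871] 0.03715113666221671 30.001763999462128
tool dx,dy mm -1.042817831930006 -0.24583574104224398
```

Emit:
{"api": "arm_command", "payload": {
  "targets": [0,0,5,0,0,0,1,0,0,10,0,0,0,1,0,0,15,0,0,0,1]
}}

```text
time: 12.25
tool_pos: [0.5685, -0.0516, 0.1699]
ee_rot: [3.141, -0.004, -0.223]
wrist_force: [0.4, -1.4, 5.2]
width: 0.0373
finger_force: 30.0
```

```bash
python3 st.py
```

```text
[ 0.5685 -0.0516  0.1699] [ 3.1412 -0.0036 -0.2226] [-0.19   0.14   1.383 -0.     1.615  1.604] 12.25 [ 0.43498923 -1.36768185  5.173832  ] [-0.29098226  0.19771197  0.51063998] 0.037337684913002586 29.998461306095123
tool dx,dy mm -1.0434772454973442 0.044307890267274046
```

Emit:
{"api": "arm_command", "payload": {
  "targets": [0,0,5,0,0,0,1,0,0,10,0,0,0,1]
}}

```text
time: 12.45
tool_pos: [0.5684, -0.0516, 0.1699]
ee_rot: [-3.141, -0.003, -0.397]
wrist_force: [-1.2, -1.2, 5.5]
width: 0.0375
finger_force: 30.0
```

```bash
python3 st.py
```

```text
[ 0.5684 -0.0516  0.1699] [-3.1413 -0.0033 -0.3972] [-0.19   0.14   1.383 -0.     1.615  1.778] 12.45 [-1.2324193  -1.16858643  5.48715099] [-0.14392614  0.43099715  0.54185676] 0.03752311853109187 29.99827802181244
tool dx,dy mm -0.9116231505768168 0.20554619949068728
```

Emit:
{"api": "arm_command", "payload": {
  "targets": [0,0,0,0,0,-1.5,1,0,0,0,0,0,-1.5,-1,0,0,0,0,0,-1.5,-1,0,0,0,0,0,-1.5,-1,0,0,0,0,0,-1.5,-1,0,0,0,0,0,-1.5,-1,0,0,0,0,0,-20,-1,0,0,0,0,0,-50,-1,0,0,0,0,0,-80,-1,0,0,0,0,0,-100,-1,0,0,0,0,0,-100,1,0,0,0,0,0,-100,1]
}}

```text
time: 13.65
tool_pos: [0.5675, -0.0512, 0.2681]
ee_rot: [-3.141, -0.0, -0.397]
wrist_force: [-0.2, -0.2, -0.3]
width: 0.0811
finger_force: 0.0
```

```bash
python3 st.py .5875 .0619; python3 - <<'E'
from h import *
from scipy.optimize import least_squares
s=shot('side','s2');P=cloud(s);hsv=cv2.cvtColor(s['color'],cv2.COLOR_RGB2HSV)
cv2.imwrite('pics/s2c.png',cv2.resize(s['color'][150:290,220:400,::-1],(720,560),interpolation=2))
m=(hsv[...,0]<16)&(hsv[...,1]>200)&(hsv[...,2]>120)&(P[...,2]>.125)&(np.hypot(P[...,0]-.5675,P[...,1]+.0514)<.06)
Q=P[m]; pan=Q[abs(Q[:,2]-.164)<.005]; print('panel z',np.median(pan[:,2]),len(pan),Q[:,2].min())
sk=Q[Q[:,2]<.158]; print(least_squares(lambda c:np.hypot(*(sk[:,:2]-c).T)-.0425,[.5675,-.0514],loss='soft_l1',f_scale=.001).x)
d=np.hypot(P[...,0]-.5875,P[...,1]-.0619)
b=P[(d<.010)&(P[...,2]>.12)];print('btn z',np.percentile(b[:,2],[5,25,50,75,95]),len(b))
E
```

```text
[ 0.5675 -0.0512  0.2681] [-3.1415 -0.     -0.3968] [-0.189  0.128  1.203  0.     1.81   1.778] 13.65 [-0.16349654 -0.22291245 -0.32132765] [-0.00991346  0.18684471 -0.01827177] 0.08112611865137333 0.0
tool dx,dy mm -25.238569543147808 -112.00197051550444
panel z 0.16403539858252092 109 0.13361134672573904
[ 0.56890459 -0.05154951]
btn z [0.14148488 0.14224892 0.14357905 0.14424902 0.14553304] 23
```

View pics/s2c.png

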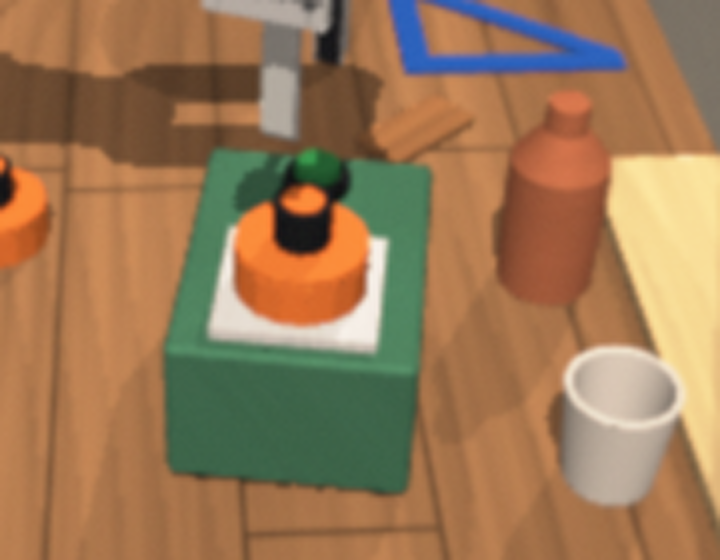

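The lid at crop (302,265) sits level. Its panel is at z=0.164, so the rim is at 0.128 on the collar, and the fit is centred within 1.5 mm. The button at crop (317,170) has its top near z=0.143. Next I'll move above it with the fingers closed.

Emit:
{"api": "arm_command", "payload": {
  "targets": [0,0,0,-8,-35,0,1,0,0,0,-16,-70,0,1,0,0,0,-25,-112,0,1,0,0,0,-25,-112,0,1,0,0,0,-25,-112,40,1,0,0,0,-25,-112,75,1,0,0,0,-25,-112,100,1,0,0,0,-25,-112,112,1,0,0,0,-25,-112,118,1,0,0,0,-25,-112,118,1,0,0,0,-25,-112,118,1]
}}

```text
time: 14.8
tool_pos: [0.5886, 0.0616, 0.152]
ee_rot: [-3.14, -0.002, -0.397]
wrist_force: [-0.0, -0.9, -0.3]
width: 0.0002
finger_force: 0.0
```

Emit:
{"api": "arm_command", "payload": {
  "targets": [0,0,0,0,0,2,1,0,0,0,0,0,4,1,0,0,0,0,0,6,1,0,0,0,0,0,8,1,0,0,0,0,0,9,1,0,0,0,0,0,9,1]
}}

```text
time: 15.4
tool_pos: [0.5878, 0.0618, 0.1417]
ee_rot: [-3.141, -0.0, -0.397]
wrist_force: [-1.3, 0.3, 1.1]
width: 0.0003
finger_force: 0.8
```

```bash
python3 st.py .5875 .0619
```

```text
[0.5878 0.0618 0.1417] [-3.1414e+00 -3.0000e-04 -3.9680e-01] [0.009 0.198 1.372 0.    1.571 1.976] 15.4 [-1.26417081  0.32049379  1.12781797] [ 0.03630608  0.14439138 -0.00466572] 0.0003478357077477284 0.8304103808563923
tool dx,dy mm -0.3288208580705584 0.044212326190275895
```

Contact is just starting, so I'll press further in small steps.

Emit:
{"api": "arm_command", "payload": {
  "targets": [0,0,0,0,0,1.5,1,0,0,0,0,0,3,1,0,0,0,0,0,4.5,1,0,0,0,0,0,6,1,0,0,0,0,0,6,1]
}}

```text
time: 15.9
tool_pos: [0.5879, 0.0618, 0.1363]
ee_rot: [-3.141, -0.001, -0.397]
wrist_force: [-1.8, -0.4, 6.4]
width: 0.0006
finger_force: 2.6
```

Emit:
{"api": "arm_command", "payload": {
  "targets": [0,0,0,0,0,1,1,0,0,0,0,0,2,1,0,0,0,0,0,2,1]
}}

```text
time: 16.2
tool_pos: [0.5879, 0.0618, 0.1362]
ee_rot: [-3.141, -0.002, -0.397]
wrist_force: [-4.2, -0.7, 10.2]
width: 0.0004
finger_force: 5.6
```

The button is bottomed: z no longer changes while the force rises to 10 N. I'll retract and check.

Emit:
{"api": "arm_command", "payload": {
  "targets": [0,0,0,0,0,-4,1,0,0,0,0,0,-8,1,0,0,0,0,0,-20,1,0,0,0,0,0,-60,1,0,0,0,0,0,-110,1,0,0,0,0,0,-150,1,0,0,0,0,0,-150,1,0,0,0,0,0,-150,1,0,0,0,0,0,-150,1]
}}

```text
time: 17.1
tool_pos: [0.5872, 0.0617, 0.2812]
ee_rot: [3.14, 0.003, -0.397]
wrist_force: [0.3, 0.8, -0.1]
width: 0.0006
finger_force: 0.0
```

```bash
python3 st.py; python3 - <<'E'
from h import *
from scipy.optimize import least_squares
s=shot('side','s3');P=cloud(s);hsv=cv2.cvtColor(s['color'],cv2.COLOR_RGB2HSV)
m=(hsv[...,0]<16)&(hsv[...,1]>200)&(hsv[...,2]>120)&(P[...,2]>.125)&(np.hypot(P[...,0]-.5675,P[...,1]+.0514)<.06)
Q=P[m]; pan=Q[abs(Q[:,2]-.164)<.005]; print('panel z',np.median(pan[:,2]))
d=np.hypot(P[...,0]-.5875,P[...,1]-.0619)
b=P[(d<.010)&(P[...,2]>.12)&(P[...,2]<.17)];print('btn z',np.median(b[:,2]),len(b))
E
```

```text
[0.5872 0.0617 0.2812] [ 3.1402  0.0035 -0.3969] [0.009 0.18  1.118 0.    1.847 1.976] 17.1 [ 0.25097569  0.78360399 -0.07925961] [0.0139451  0.19936554 0.01240251] 0.0005728309264497217 0.0
tool dx,dy mm 25.603186457499103 111.93793672991383
panel z 0.16442166310448292
btn z 0.14333240291724164 26
```

```bash
python3 -c "
from bench import robot
print(robot.close_job())"
```

```text
the job is handed in; nothing more can be done
None
```

The lid is on the mill neck and turned clockwise to its stop with the rim on the collar, the start button went fully down and came back up, and I handed the job in at about 17 s; no verdict was returned.

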